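# Preload a test bar in a hand bend press

## Robot

A 7-joint arm with a two-finger parallel gripper is mounted at the origin on the work surface. World frame = base frame: x ahead of the robot, y to its left, z up, the work surface at z = 0. Lengths are in mm, angles in rad, forces in N, time in s.
With the tool pointing down it reaches from about 400 to 850 mm from the base axis. Payload 10.4 kg.
Tool frame: the origin (TCP) lies at the very end of the fingers, on their centre line; the grasp point (between the pads) lies robot.pinch_z behind it (robot.pinch_z is the distance from the TCP to the grasp point, in mm); z points along the fingers, y is the line along which they close (so a half turn about z gives the same grasp; the last joint's range is limited). The gripper opens to 85 mm and grips with 20 to 120 N. Pads are 22 mm wide; open, the fingers measure 114 mm over their backs; the gripper's body (76 mm by 85 mm) begins 54 mm behind the grasp point. The pads swing forward as they close: fully open they stand 13 mm farther back than shut.
Start: joints at [1.139, 0.332, -0.065, 1.46, 0.022, 1.35, -0.088], TCP at [248.466, -573.512, 231.338] pointing down, gripper open.
Joint ranges: [-2.6, 2.6], [-0.5, 2.12], [-1.47, 1.34], [0.16, 2.42], [-1.27, 4.41], [0.06, 2.06], [-2.6, 2.6]. Speed limits (rad/s): [2.22, 2.22, 2.79, 2.79, 3.14, 3.14, 3.14].

## Interface

Orientations are given as a unit quaternion [x, y, z, w].
In Python, from station import robot gives the robot as it stands.
- The arm moves only by the tool apply_moves, never from a script. Its argument "plan" is a list of rows, each a list of 6 numbers: the shift along the world's x, y, z normalised to -1 to 1, where 1 is 0.03 m, then the turn, a rotation vector about the world's x, y, z normalised to -1 to 1, where 1 is 4 degrees. A call has exactly 8 rows; each row shifts and turns the commanded pose from where the row before left it; what a row does not reach is not made up. A row lasts 1/12 s, in which the tool goes at most 41.7 mm and 7.16 degrees, less where a joint would pass 70% of its speed; a pose out of reach is approached as far as the arm can. A call with a number of a shift or a turn outside -1 to 1 is refused whole. A call with a gripper value outside its range is refused whole. "hand" is the opening, from 0 (shut) to 1 (fully open), set as the call begins (left out, the last holds). The fingers move at their own pace and stop on an object; "grip_force" is the grip in N (left out, the last holds). Time passes only in rows, so rows that do not move let the fingers close, or fill a call up. It gives the time, the measured TCP pose, the force, the opening and the grip force at its end, in the units of the state.
- robot.state(): the state, without advancing time (a new reading comes with each control period).
- robot.get_image(name): name is "scene" or "top" or "wrist"; returns the picture (480x640x3 uint8, red, green, blue); there is no depth.
- robot.camera_info(name): a dict with "fov_y" (degrees; the focal length in pixels is half the picture's height over the tangent of half this angle, whatever the lens; pixels are square), "cx", "cy" (the principal point, pixels), "R" (3x3) and "t" (3): a world point X has camera coordinates R X + t; the wrist camera has in their place "hand_eye" (4x4, takes a point from camera to tool coordinates, whose origin is the TCP and whose axes are the flange's). Camera axes: x right, y down, z forward; pixel columns grow to the right and rows downward; lengths in mm; the calibration is good to about 2 mm. A picture is of the moment at which its call begins: read the wrist's pose just before it. camera_info takes no time and is no camera call.
- robot.close_job(): hands the job in; it is judged then, once.
Trained networks look in the newest picture that a camera, given by its name, has taken for a name from the list of things; names that differ only in an ending like _2 or _b are one class to them, and where a whole thing is asked for, a point or a joint stands for the part that bears it (a point fixed in the world has none). Each returns a list of dicts, best first, with "p" (0 to 1); they miss things now and then, are a little off and sometimes report something else, mostly with a low value. They report only what shows in the picture. A call takes as long as a camera call. They do not tell look-alikes from the thing itself.
- robot.recognise(camera, query): "at" ([column, row] in pixels, amid what is visible of it).
The state is a dict: "clock": time; "joints": joint angles; "joint_velocities": joint speeds; "tau": joint torques, N m; "eef_pos": TCP position; "tcp_rot": TCP orientation; "ft_force": force on the tool from outside, world axes, zero at the start; "ft_torque": the same for the moment, N m; "finger_gap": finger opening in mm; "grip_force": force on a finger pad.
Only numpy, scipy, OpenCV 4.12 (cv2) and the standard library are available. Lean on these libraries where they do the work, as an engineer would, in place of code of your own. Each camera call takes 0.05 s, during which the arm holds its last target. There are 200 camera calls.

## Task

Take the blue test bar from the rack and lay it squarely and centred across the two supports of the bend press. Then pull the sprung lever down until the brass nose presses the bar with a firm load (at least 15 N on the bar, held for about half a second, never more than 50 N), and ease the lever slowly all the way back up to its rest without letting it fly back, leaving the bar centred on the supports and the other bars and the steel weight where they are.

Things in the scene. Friction and masses are not known exactly. Their poses are not given: they have to be found in the camera images.
- press: Hand bend press fixed to the bench: grey base 250 x 200 x 16 mm (x -80 to +170, y +-100), two steel supports, a blue lever, white uprights (40 x 16 mm, 144 mm tall) at x +95, y +-78. Origin on the bench under the middle of the supports; z up; +x points from the supports to the lever's pivot.
- supports (a point): Midway between the two supports at the height of their tops, 75 mm above the bench; axes as the press. Each is a 14 mm wide block with a rounded top, 44 mm long along x, at y +-45 mm; between them the nearest surface is 34 mm above the bench. The bar belongs across them, its length along y, its middle 10 mm above this point.
- pivot (a point): The lever's hinge axis, at press x +95 mm, y 0, 126.5 mm above the bench; the axis runs along the press's y.
- lever_angle (a joint): Angle of the U-shaped lever, rad. 0 = home at its upper stop, leaning 0.2 back (to press +x) from vertical; grows as the handgrip is pulled over towards press -x and down (1.77 = level, stop at 2.05). A spring drives it home: about 3 N at the handgrip at the top, 7 N when level. With the bar in place the nose meets it at about 1.61 to 1.94.
- handgrip (a point): Middle of the black rubber handgrip: a bar 18 mm in diameter and 104 mm long along the press's y, joining the lever's two arms (12 x 8 mm, at y = +-60 mm), 200 mm from the pivot. It spins freely about its own length, so a gripper holding it can keep its direction while the lever swings.
- lever: Blue U-shaped lever; origin on the pivot axis, z along its arms to the handgrip, y as the press. Across it, 95 mm from the pivot, a dark block carries the nose: a sprung brass roller (15 N per mm) on the lever's -x side (under it when down). An adjusting screw sets its tip 17 to 46 mm from the arms' centre line, differently each time and not measured.
- bar_blue: Blue plastic test bar, 150 x 24 x 20 mm (x, y, z), about 0.1 kg, two thin black gauge marks; origin at its middle, x along its length. It starts lying on the rack, its middle 40 mm above the bench.
- bar_white: White test bar, same size: a bystander.
- bar_orange: Orange test bar, same size: a bystander.
- rack: Specimen rack fixed to the bench: grey plate 130 x 230 x 6 mm with two aluminium rails along y (14 mm wide, tops 30 mm above the bench) at x = +-50 mm. Origin on the bench at its middle. Three bars lie across the rails along the rack's x, at y = -75, 0 and +75 mm, in any order.
- weight: Steel calibration weight, 48 mm in diameter, 72 mm tall, 0.6 kg, on the bench; origin at its underside: a bystander.
Not all that is in view belongs to the job. Of the things that look like the bar_blue, the middle-sized one is meant.

How it is judged (in metres and radians):
On the way, in this order (a step that is already met when the one before it is completed fails the run):
1. the blue bar lies across both supports, let go, with the lever still at home (x of bar_blue in the frame of supports between -0.012 and 0.012 m and y of bar_blue in the frame of supports between -0.015 and 0.015 m and z of bar_blue in the frame of supports between 0.007 and 0.0125 m and angle between the x axis of bar_blue and the y axis of press, either way round below 0.15 rad and contact force between bar_blue and the fingers below 0.1 N and value of joint lever_angle below 0.06 rad and linear speed of bar_blue below 0.02 m/s), for 0.2 s.
2. the nose presses the bar with at least 15 N (contact force between lever and bar_blue above 15 N and x of bar_blue in the frame of supports between -0.012 and 0.012 m and y of bar_blue in the frame of supports between -0.015 and 0.015 m), for 0.3 s.
3. the lever is back home, the bar still on the supports (x of bar_blue in the frame of supports between -0.012 and 0.012 m and y of bar_blue in the frame of supports between -0.015 and 0.015 m and z of bar_blue in the frame of supports between 0.007 and 0.0125 m and angle between the x axis of bar_blue and the y axis of press, either way round below 0.15 rad and value of joint lever_angle below 0.06 rad), for 0.2 s.
At the end, for the whole second after the job is handed in: The blue bar lies at rest flat across both supports, its middle within 12 mm (press x) and 15 mm (press y) of the supports' middle and square within 0.15 rad, let go; the lever is at rest within 0.06 rad of its home stop (all of step 3 and contact force between bar_blue and the fingers below 0.1 N and velocity of joint lever_angle between -0.05 and 0.05 rad/s and linear speed of bar_blue below 0.01 m/s); the robot touches nothing.
It fails at once if the nose loads the bar with more than 50 N (contact force between lever and bar_blue above 50 N).
It fails at once if the lever flies back faster than 1.5 rad/s (velocity of joint lever_angle below -1.5 rad/s).
It fails at once if another bar or the weight is moved more than 20 mm (distance of any of bar_white, bar_orange, weight from where it was at the start of the episode above 0.02 m).
It also fails if it takes over 72 s, if anything falls off the work surface, if the arm or the gripper's body presses on something with over 40 N, if the wrist force passes 120 N, or if a joint passes its speed limit or range.

## Working session

There is one attempt and no reset: what is moved stays moved. The work goes in short steps, Python scripts to look and compute and a tool call to move; the robot and the scene stay as the last step left them, time stands still between calls to the robot, and variables do not carry over. Pictures are saved under pics/ and viewed, at most 10 in all, crops included, and the job is handed in when it is done.

Besides the shell and the picture viewer there is one more tool, called after ">>>" by a JSON object that holds its "name" and its "arguments". apply_moves: Moves the arm, as the interface text tells. Scaled input: -1 to 1 covers 0.03 m each way for a shift and 4 degrees each way for a turn. Its arguments: {"type":"object","properties":{"plan":{"type":"array","items":{"type":"array","items":{"type":"number"}}},"hand":{"type":"number"},"grip_force":{"type":"number"}},"required":["plan"]}

```bash
mkdir -p pics; ls
python3 - <<'E'
from station import robot
import cv2,numpy as np
np.set_printoptions(precision=4,suppress=True)
s=robot.state(); print(s); print(robot.pinch_z)
for n in ["scene","top","wrist"]:
    im=robot.get_image(n); cv2.imwrite(f"pics/{n}0.png",im[:,:,::-1]); print(n,robot.camera_info(n))
for n in ["scene","top"]:
    for q in ["bar_blue","press","rack","handgrip","weight"]:
        print(n,q,[(r['at'],round(r['p'],2)) for r in robot.recognise(n,q)][:5])
E
```

```text
pics
{'clock': 0.0, 'joints': array([ 1.1394,  0.3329, -0.0647,  1.461 ,  0.0215,  1.35  , -0.0885]), 'joint_velocities': array([ 0.0001, -0.0001,  0.0005,  0.0005,  0.0008, -0.0008,  0.0005]), 'tau': array([ -0.0011, -62.5446,   0.049 , -39.1614,   0.0163,   0.0098,
         0.    ]), 'eef_pos': array([ 248.2915, -573.1225,  230.5012]), 'tcp_rot': array([ 0.9792,  0.203 , -0.0002, -0.0007]), 'ft_force': array([-0.5088, -0.3081,  0.621 ]), 'ft_torque': array([ 0.0471, -0.027 , -0.0027]), 'grip_force': 0.0, 'finger_gap': 85.60312263440525}
18.700000000000003
scene {'fov_y': 55.51615554115711, 'cx': 320.0105483435665, 'cy': 243.80191605443582, 'R': array([[ 0.5151,  0.8571,  0.0038],
       [ 0.4843, -0.2874, -0.8264],
       [-0.7072,  0.4275, -0.5631]]), 't': array([-404.3582,  -58.4038, 1419.4001])}
top {'fov_y': 51.28789536439021, 'cx': 322.184817461675, 'cy': 238.00542017019131, 'R': array([[-0.0406, -0.9992,  0.0041],
       [-0.9762,  0.0388, -0.2133],
       [ 0.213 , -0.0126, -0.977 ]]), 't': array([ 158.0969,  546.7284, 1209.2353])}
wrist {'fov_y': 62.8753188410944, 'cx': 327.70248906905425, 'cy': 238.6635839920432, 'hand_eye': array([[   0.0008,   -0.9481,   -0.3179,   80.6311],
       [   1.    ,    0.0005,    0.0011,   -0.2185],
       [  -0.0008,   -0.3179,    0.9481, -142.9432],
       [   0.    ,    0.    ,    0.    ,    1.    ]])}
scene bar_blue [([337.5, 265.8], 0.77), ([316.0, 241.4], 0.63), ([380.9, 220.5], 0.59)]
scene press [([192.9, 364.4], 0.57)]
scene rack [([315.7, 297.4], 0.74)]
scene handgrip [([166.4, 279.8], 0.94)]
scene weight [([339.9, 375.3], 0.78)]
top bar_blue [([177.3, 350.5], 0.86), ([281.9, 278.1], 0.66), ([480.9, 151.7], 0.53)]
top press [([439.5, 219.0], 0.93)]
top rack [([300.4, 265.7], 0.75)]
top handgrip [([482.2, 152.7], 0.9)]
top weight [([343.6, 169.8], 0.86)]
```

View pics/top0.png

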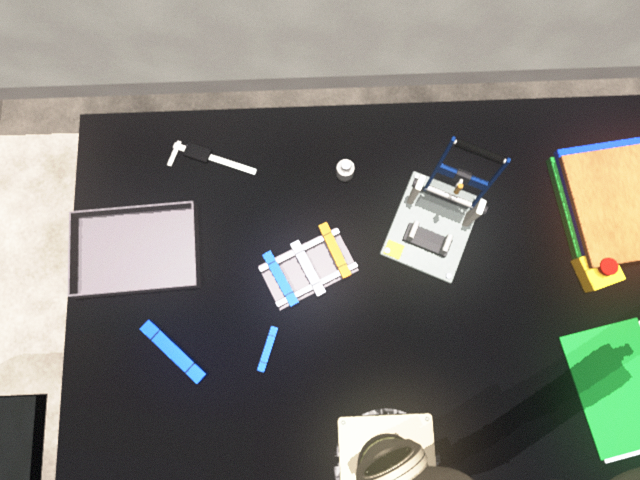

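View pics/scene0.png

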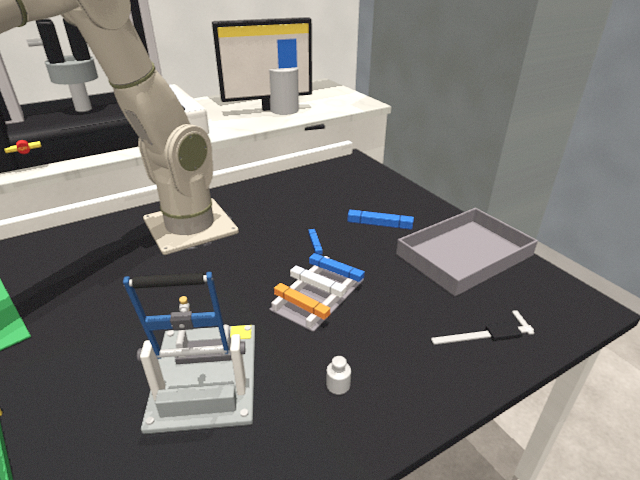

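The top view shows the rack at about (305,268), with the blue bar lying at its left end at (281,278). The larger and smaller look-alikes are at (173,350) and (268,350). The press is at about (435,225), with the lever up and the pivot on the far side. The weight is at (345,170).

```bash
cat > h.py <<'E'
from station import robot
import cv2,numpy as np
from scipy.spatial.transform import Rotation as Rt
np.set_printoptions(precision=2,suppress=True)
def cam(n,s=None):
    c=robot.camera_info(n); f=240/np.tan(np.radians(c['fov_y']/2))
    K=np.array([[f,0,c['cx']],[0,f,c['cy']],[0,0,1]])
    if 'R' in c: return K,np.array(c['R']),np.array(c['t'])
    s=s or robot.state(); H=np.array(c['hand_eye']); T=np.eye(4)
    T[:3,:3]=Rt.from_quat(s['tcp_rot']).as_matrix(); T[:3,3]=s['eef_pos']
    M=np.linalg.inv(T@H); return K,M[:3,:3],M[:3,3]
def back(C,uv,z):
    K,R,t=C; d=R.T@np.linalg.inv(K)@np.array([uv[0],uv[1],1.]); o=-R.T@t
    return o+d*(z-o[2])/d[2]
def proj(C,X):
    K,R,t=C; p=(K@(R@np.atleast_2d(X).T+t[:,None])).T; return p[:,:2]/p[:,2:]
def rect(C,im,z,x0,x1,y0,y1,k=2):
    # metric picture of plane z: column grows with -y, row grows with -x, k px per mm
    K,R,t=C; H=K@np.c_[R[:,0],R[:,1],R[:,2]*z+t]
    A=np.array([[0,-1/k,x1],[-1/k,0,y1],[0,0,1]])
    return cv2.warpPerspective(im,H@A,(int((y1-y0)*k),int((x1-x0)*k)),flags=cv2.INTER_LINEAR|cv2.WARP_INVERSE_MAP)
E
python3 - <<'E'
from h import *
im=cv2.imread("pics/top0.png"); C=cam("top")
hsv=cv2.cvtColor(im,cv2.COLOR_BGR2HSV)
m=cv2.inRange(hsv,(98,120,90),(120,255,255))
for c in cv2.findContours(m,0,2)[0]:
    if cv2.contourArea(c)>60:
        P=np.array([back(C,p[0],50)[:2] for p in c],np.float32); r=cv2.minAreaRect(P); print(cv2.boundingRect(c),r)
for nm,uv,z in [("base L",(381,250),16),("base R",(452,281),16),("up L",(419,182),144),("up R",(482,205),144),("sup L",(413,233),75),("sup R",(446,245),75),("gripL",(453,139),322),("gripR",(509,160),322),("weight",(345,163),72)]:
    print(nm,back(C,uv,z))
E
```

```text
(256, 326, 23, 47) ((284.61669921875, 280.7994384765625), (21.968170166015625, 113.798095703125), 70.87419891357422)
(139, 319, 68, 66) ((288.77191162109375, 511.6378173828125), (202.08580017089844, 36.62212371826172), 46.15227508544922)
(470, 157, 41, 36) ((718.9034423828125, -312.34246826171875), (50.50143814086914, 127.68347930908203), 46.00712585449219)
(556, 137, 84, 21) ((777.6464233398438, -609.6048583984375), (23.492206573486328, 231.14149475097656), 8.588611602783203)
(438, 136, 19, 40) ((766.0480346679688, -203.2312774658203), (47.17378234863281, 110.36188507080078), 86.09532165527344)
base L [523.81 -16.71  16.  ]
base R [ 435.29 -194.33   16.  ]
up L [ 663.48 -102.91  144.  ]
up R [ 599.78 -249.32  144.  ]
sup L [552.87 -92.09  75.  ]
sup R [ 518.92 -172.07   75.  ]
gripL [ 695.95 -142.34  322.  ]
gripR [ 645.06 -253.86  322.  ]
weight [746.38  68.93  72.  ]
```

>>> {"name": "apply_moves", "arguments": {"plan": [[0.48,0.9,0.4,0,0,0],[0.48,0.9,0.4,0,0,0],[0.48,0.9,0.4,0,0,0],[0.48,0.9,0.3,0,0,0],[0.48,0.9,0.3,0,0,0],[0.48,0.9,0.3,0,0,0],[0.48,0.9,0.3,0,0,0],[0.48,0.9,0.3,0,0,0]], "hand": 1}}

```text
clock: 1.32
eef_pos: [364.1, -356.1, 313.0]
tcp_rot: [0.979, 0.203, 0.0, 0.0]
ft_force: [0.9, -0.2, 0.7]
finger_gap: 85.5
grip_force: 0.0
```

>>> {"name": "apply_moves", "arguments": {"plan": [[0.48,0.9,0.1,0,0,0],[0.48,0.9,0.1,0,0,0],[0.48,0.9,0.1,0,0,0],[0.48,0.9,0.1,0,0,0],[0.48,0.9,0.1,0,0,0],[0.48,0.9,0.1,0,0,0],[0.48,0.9,0,0,0,0],[0,0,0,0,0,0]]}}

```text
clock: 1.98
eef_pos: [466.9, -162.2, 330.9]
tcp_rot: [0.978, 0.207, 0.001, -0.0]
ft_force: [-0.2, 0.4, -0.1]
finger_gap: 85.5
grip_force: 0.0
```

Run:
```python
from h import *
s=robot.state(); print(s['clock'],s['eef_pos'],s['tcp_rot'],s['joint_velocities'])
im=robot.get_image("wrist"); cv2.imwrite("pics/w1.png",im[:,:,::-1])
np.savez("w1.npz",p=s['eef_pos'],q=s['tcp_rot'])
```

```text
1.9833 [ 466.95 -162.2   330.87] [ 0.98  0.21  0.   -0.  ] [ 0.04 -0.    0.08  0.01  0.02  0.    0.1 ]
```

View pics/w1.png

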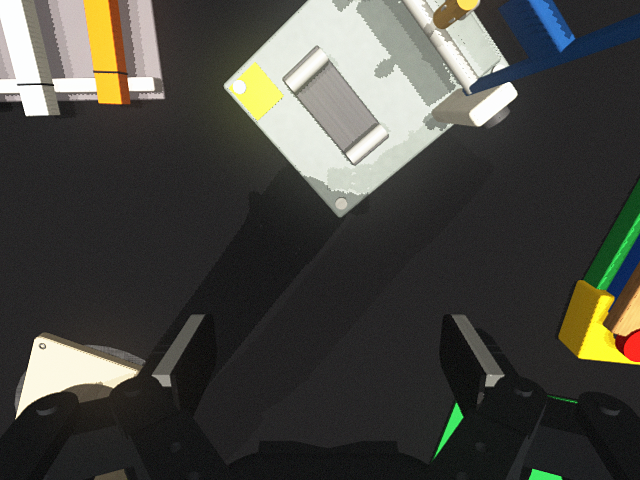

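The wrist view shows the press base corners at (225,86) and (341,216), and the supports at about (306,67) and (367,145). The nose is at (455,12).

Run:
```python
from h import *
d=np.load("w1.npz"); C=cam("wrist",dict(eef_pos=d['p'],tcp_rot=d['q']))
Ct=cam("top")
a=back(C,(225,86),16);b=back(C,(341,216),16); print(a,b,np.linalg.norm(a-b))
for u in [(306,67),(367,145)]: print(back(C,u,75))
def fr(a,b):
    y=(a-b)[:2]; yaw=np.arctan2(-y[0],y[1]); return yaw
yaw=fr(a,b); x=np.array([np.cos(yaw),np.sin(yaw)])
print("yaw",np.degrees(yaw),"origin base",(a+b)[:2]/2+80*x)
s=(back(C,(306,67),75)+back(C,(367,145),75))/2; print("origin sup",s, np.degrees(fr(back(C,(306,67),75),back(C,(367,145),75))))
# check by reprojection overlay in wrist and top
o=((a+b)[:2]/2+80*x+s[:2])/2
def P(p): return np.r_[o+p[0]*x+p[1]*np.array([-x[1],x[0]]),p[2]]
for nm,CC in [("w1",C),("top0",Ct)]:
    im=cv2.imread(f"pics/{nm}.png")
    for pl in [[(-80,-100,16),(-80,100,16),(170,100,16),(170,-100,16)],[(-22,38,75),(22,38,75),(22,52,75),(-22,52,75)],[(-22,-38,75),(22,-38,75),(22,-52,75),(-22,-52,75)],[(75,70,144),(115,70,144),(115,86,144),(75,86,144)],[(75,-70,144),(115,-70,144),(115,-86,144),(75,-86,144)],[(134.7,-52,322.5),(134.7,52,322.5)]]:
        q=proj(CC,np.array([P(p) for p in pl])); cv2.polylines(im,[np.round(q*8).astype(int)],True,(0,0,255),1,cv2.LINE_AA,3)
    if nm=="top0": im=cv2.resize(im[110:310,230:530],None,fx=2.13,fy=2.13,interpolation=2)
    else: im=im[:400]
    cv2.imwrite(f"pics/o_{nm}.png",im)
A=cv2.imread("pics/o_w1.png");B=cv2.imread("pics/o_top0.png")
A=cv2.resize(A[:260,180:540],None,fx=1.05,fy=1.05)
w=max(A.shape[1],B.shape[1]);pad=lambda I:cv2.copyMakeBorder(I,0,0,0,w-I.shape[1],0)
V=np.vstack([pad(A),pad(B)]);V=cv2.resize(V,None,fx=598/V.shape[0],fy=598/V.shape[0]) if V.shape[0]>598 else V
cv2.imwrite("pics/o1.png",V)
# blue bar on rack from top
im=cv2.imread("pics/top0.png"); r=rect(Ct,im,50,380,640,40,320,2)
h=cv2.cvtColor(r,cv2.COLOR_BGR2HSV)
for nm,lo,hi in [("blue",(95,110,60),(125,255,255)),("orange",(8,120,100),(28,255,255))]:
    for c in cv2.findContours(cv2.inRange(h,lo,hi),0,2)[0]:
        if cv2.contourArea(c)>300:
            Q=np.array([[640-p[0][1]/2,320-p[0][0]/2] for p in c],np.float32); print(nm,cv2.minAreaRect(Q),cv2.boxPoints(cv2.minAreaRect(Q)).tolist())
```

```text
[515.75 -18.27  16.  ] [ 433.92 -194.5    16.  ] 194.3098932080543
[565.37 -96.33  75.  ]
[ 524.36 -179.42   75.  ]
yaw -24.90842875160678 origin base [ 547.39 -140.08]
origin sup [ 544.86 -137.88   75.  ] -26.26761301120208
blue ((389.5407409667969, 212.4076690673828), (5.3280510902404785, 24.8776912689209), 23.80594253540039) [[382.0825500488281, 222.712890625], [392.1241760253906, 199.95184326171875], [396.9989318847656, 202.10244750976562], [386.9573059082031, 224.86349487304688]]
blue ((509.173095703125, 272.8846130371094), (36.652259826660156, 27.907812118530273), 29.744882583618164) [[486.3385009765625, 275.9076843261719], [500.1846618652344, 251.6769256591797], [532.0076904296875, 269.8615417480469], [518.1614990234375, 294.09228515625]]
orange ((584.050048828125, 136.10003662109375), (19.901004791259766, 35.7770881652832), 63.43495178222656) [[563.6000366210938, 135.20004272460938], [595.6000366210938, 119.20003509521484], [604.5000610351562, 137.00003051757812], [572.5000610351562, 153.00003051757812]]
```

View pics/o1.png

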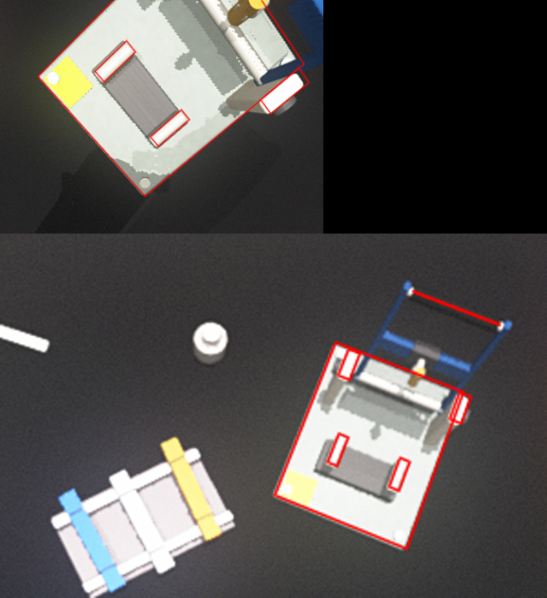

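Run:
```python
from h import *
Ct=cam("top")
a,b=back(Ct,(266,254),50),back(Ct,(293,304),50)
print(back(Ct,(280.5,278),50),a,b,np.linalg.norm(a-b),np.degrees(np.arctan2(*(a-b)[1::-1])))
s=robot.state();print(s['eef_pos'],Rt.from_quat(s['tcp_rot']).as_matrix()[:,0],s['joints'])
```

```text
[456.06 244.57  50.  ] [518.72 279.88  50.  ] [389.91 215.06  50.  ] 144.20418427570002 26.710538618442175
[ 465.69 -165.29  330.61] [0.92 0.4  0.  ] [ 0.68  0.03 -0.44  1.61  0.01  1.5  -0.91]
```

>>> {"name": "apply_moves", "arguments": {"plan": [[0,0.9,-0.2,0,0,0.4],[0,0.9,-0.2,0,0,0.4],[0,0.9,-0.2,0,0,0],[0,0.9,-0.2,0,0,0],[0,0.9,-0.2,0,0,0],[0,0.9,-0.2,0,0,0],[0,0.9,-0.2,0,0,0],[0,0.9,-0.2,0,0,0]]}}

```text
clock: 2.7
eef_pos: [464.3, 47.6, 282.2]
tcp_rot: [0.973, 0.229, 0.0, 0.0]
ft_force: [0.5, 0.4, -0.0]
finger_gap: 85.8
grip_force: 0.0
```

>>> {"name": "apply_moves", "arguments": {"plan": [[0,0.9,-0.3,0,0,0],[0,0.9,-0.3,0,0,0],[0,0.9,-0.3,0,0,0],[0,0.9,-0.3,0,0,0],[0,0.9,-0.3,0,0,0],[0,0.9,-0.3,0,0,0],[0,0.5,-0.3,0,0,0],[0,0,0,0,0,0]]}}

```text
clock: 3.37
eef_pos: [463.3, 226.7, 217.7]
tcp_rot: [0.973, 0.232, -0.001, -0.001]
ft_force: [-1.8, 0.3, 0.0]
finger_gap: 85.6
grip_force: 0.0
```

Run:
```python
from h import *
robot.get_image("wrist");robot.get_image("wrist")
s=robot.state(); print(s['clock'],s['eef_pos'],s['tcp_rot'],s['joint_velocities'])
im=robot.get_image("wrist"); cv2.imwrite("pics/w2.png",im[:,:,::-1])
np.savez("w2.npz",p=s['eef_pos'],q=s['tcp_rot'])
```

```text
3.4667 [464.58 223.71 219.02] [ 0.97  0.23 -0.    0.  ] [ 0.02 -0.02  0.02 -0.01 -0.    0.01  0.01]
```

View pics/w2.png

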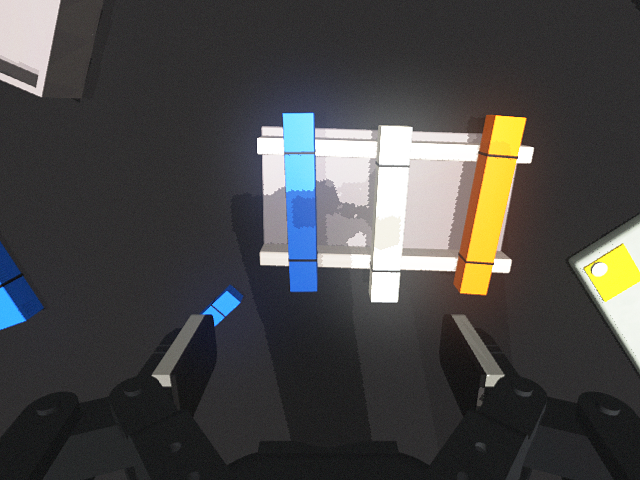

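Blue bar top face corners: (283,114), (314,114), (317,291) and (291,291). The white bar is next to it at x ≈ 390.

Run:
```python
from h import *
d=np.load("w2.npz"); C=cam("wrist",dict(eef_pos=d['p'],tcp_rot=d['q']))
im=cv2.imread("pics/w2.png"); r=rect(C,im,50,360,560,140,330,2); h=cv2.cvtColor(r,cv2.COLOR_BGR2HSV)
m=cv2.inRange(h,(95,120,60),(125,255,255)); m=cv2.morphologyEx(m,cv2.MORPH_CLOSE,np.ones((9,9)))
for c in cv2.findContours(m,0,2)[0]:
    if cv2.contourArea(c)>2000:
        Q=np.array([[560-p[0][1]/2,330-p[0][0]/2] for p in c],np.float32); R=cv2.minAreaRect(Q);print(R,cv2.boxPoints(R).tolist())
a=(back(C,(283,114),50)+back(C,(314,114),50))/2;b=(back(C,(317,291),50)+back(C,(291,291),50))/2
print((a+b)/2,np.linalg.norm(a-b),np.degrees(np.arctan2(*(a-b)[1::-1])))
s=robot.state(); R=Rt.from_quat(s['tcp_rot']).as_matrix(); print(s['eef_pos'],np.degrees(np.arctan2(R[1,0],R[0,0])),s['joints'])
```

```text
((456.391845703125, 244.11264038085938), (150.69891357421875, 25.074108123779297), 27.13990592956543) [[383.6197509765625, 220.8975372314453], [395.05767822265625, 198.58421325683594], [529.1639404296875, 267.3277587890625], [517.7260131835938, 289.64105224609375]]
[456.26 243.47  50.  ] 148.053492535114 27.185400951222217
[464.98 223.12 219.39] 26.545917975761682 [ 0.22  0.18 -0.83  1.73  0.14  1.29 -1.75]
```

>>> {"name": "apply_moves", "arguments": {"plan": [[-0.15,0.35,-0.5,0,0,0.15],[-0.14,0.35,-0.9,0,0,0],[0,0,-0.9,0,0,0],[0,0,-0.9,0,0,0],[0,0,-0.9,0,0,0],[0,0,-0.6,0,0,0],[0,0,0,0,0,0],[0,0,0,0,0,0]], "hand": 0.7, "grip_force": 40}}

```text
clock: 4.18
eef_pos: [456.2, 244.1, 78.6]
tcp_rot: [0.972, 0.234, -0.0, 0.0]
ft_force: [0.7, 1.0, 0.8]
finger_gap: 59.7
grip_force: 0.0
```

>>> {"name": "apply_moves", "arguments": {"plan": [[0,0,-0.4,0,0,0],[0,0,-0.5,0,0,0],[0,0,-0.5,0,0,0],[0,0,-0.3,0,0,0],[0,0,-0.15,0,0,0],[0,0,0,0,0,0],[0,0,0,0,0,0],[0,0,0,0,0,0]]}}

```text
clock: 4.85
eef_pos: [456.4, 245.8, 23.7]
tcp_rot: [0.972, 0.235, 0.001, -0.0]
ft_force: [1.0, 0.2, 0.1]
finger_gap: 59.6
grip_force: 0.0
```

>>> {"name": "apply_moves", "arguments": {"plan": [[0,0,0,0,0,0],[0,0,0,0,0,0],[0,0,0,0,0,0],[0,0,0,0,0,0],[0,0,0,0,0,0],[0,0,0,0,0,0],[0,0,0,0,0,0],[0,0,0,0,0,0]], "hand": 0, "grip_force": 40}}

```text
clock: 5.52
eef_pos: [456.1, 245.6, 23.3]
tcp_rot: [0.972, 0.235, 0.0, 0.0]
ft_force: [-1.2, -0.9, 7.0]
finger_gap: 23.6
grip_force: 39.8
```

>>> {"name": "apply_moves", "arguments": {"plan": [[0,0,0.4,0,0,0],[0,0,0.8,0,0,0],[0,0,0.9,0,0,0],[0,0,0.9,0,0,0],[0.1,-0.4,0.8,0,0,0.4],[0.2,-0.8,0.6,0,0,0.7],[0.2,-0.9,0.4,0,0,0.7],[0.2,-0.9,0,0,0,0.7]]}}

```text
clock: 6.18
eef_pos: [477.8, 155.5, 170.2]
tcp_rot: [0.947, 0.321, 0.002, 0.0]
ft_force: [0.4, -0.2, -1.3]
finger_gap: 23.3
grip_force: 39.4
```

>>> {"name": "apply_moves", "arguments": {"plan": [[0.2,-0.9,0,0,0,0.7],[0.2,-0.9,0,0,0,0.7],[0.2,-0.9,0,0,0,0.7],[0.2,-0.9,0,0,0,0.7],[0.2,-0.9,0,0,0,0.7],[0.2,-0.9,0,0,0,0.7],[0.2,-0.9,0,0,0,0.7],[0.2,-0.9,0,0,0,0.7]]}}

```text
clock: 6.85
eef_pos: [524.7, -61.7, 167.5]
tcp_rot: [0.867, 0.498, 0.0, 0.0]
ft_force: [0.5, 0.4, -1.2]
finger_gap: 23.1
grip_force: 39.4
```

>>> {"name": "apply_moves", "arguments": {"plan": [[0.2,-0.7,0,0,0,0.5],[0.2,-0.7,0,0,0,0.4],[0.1,-0.4,0,0,0,0.2],[0,-0.2,0,0,0,0],[0,0,0,0,0,0],[0,0,0,0,0,0],[0,0,0,0,0,0],[0,0,0,0,0,0]]}}

```text
clock: 7.52
eef_pos: [539.7, -119.2, 167.1]
tcp_rot: [0.848, 0.531, 0.0, 0.0]
ft_force: [-0.2, 0.1, -1.2]
finger_gap: 23.1
grip_force: 39.4
```

Run:
```python
from h import *
s=robot.state(); R=Rt.from_quat(s['tcp_rot']).as_matrix(); print(s['eef_pos'],np.degrees(np.arctan2(R[1,0],R[0,0])),s['joints'],R[:,2])
im=robot.get_image("wrist"); cv2.imwrite("pics/w3.png",im[:,:,::-1])
np.savez("w3.npz",p=s['eef_pos'],q=s['tcp_rot'])
```

```text
[ 539.72 -119.19  167.06] 64.11360401452424 [ 0.72  0.29 -0.69  1.71  0.2   1.21 -0.47] [ 0.  0. -1.]
```

View pics/w3.png

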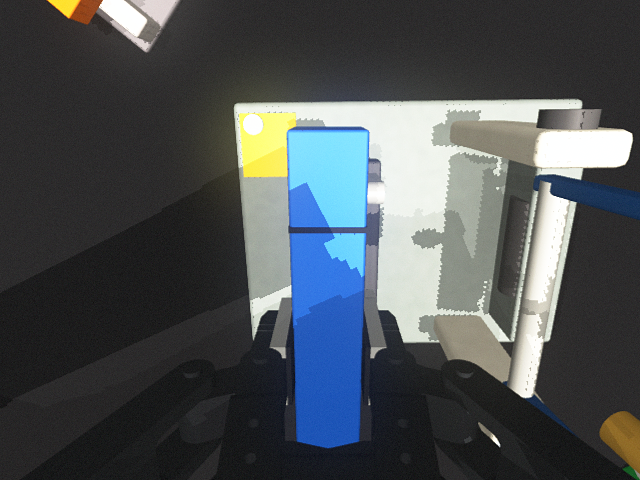

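The held bar is seen over the press. The base's +y edge runs from (236,103) to (581,100). I'll refine the press pose from it.

Run:
```python
from h import *
d=np.load("w3.npz"); C=cam("wrist",dict(eef_pos=d['p'],tcp_rot=d['q']))
e=np.load("w1.npz"); C1=cam("wrist",dict(eef_pos=e['p'],tcp_rot=e['q'])); Ct=cam("top")
a=back(C,(236,103),16);b=back(C,(581,100),16); print(a,b,np.linalg.norm(a-b))
v=(b-a)[:2]/np.linalg.norm((b-a)[:2]); yaw=np.arctan2(v[1],v[0]);n=np.array([-v[1],v[0]])
print("yaw",np.degrees(yaw),"origin",(a+b)[:2]/2-45*v-100*n)
from scipy.optimize import least_squares
obs=[(C,(236,103),(-80,100,16)),(C,(581,100),(170,100,16)),(C1,(225,86),(-80,100,16)),(C1,(341,216),(-80,-100,16)),(C1,(306,67),(0,45,75)),(C1,(367,145),(0,-45,75)),
(Ct,(381,250),(-80,100,16)),(Ct,(452,281),(-80,-100,16)),(Ct,(453,139),(134.7,56,322.5)),(Ct,(509,160),(134.7,-56,322.5))]
def f(p):
    c,s=np.cos(p[2]),np.sin(p[2]); r=[]
    for CC,uv,X in obs:
        W=np.r_[p[0]+c*X[0]-s*X[1],p[1]+s*X[0]+c*X[1],X[2]]; w=1.0 if CC is not Ct else 2.0
        r+=list((proj(CC,W)[0]-uv)*w)
    return np.array(r)
r=least_squares(f,[546,-139,-.43],loss='soft_l1'); print(r.x[:2],np.degrees(r.x[2])); print(f(r.x).reshape(-1,2))
# bar top corners in grip: z top approx TCP+16.7+10
z=d['p'][2]+26.7
print(back(C,(289,128),z),back(C,(368,128),z))
```

```text
[517.19 -15.37  16.  ] [ 737.57 -119.86   16.  ] 243.8969386888189
yaw -25.36744683068947 origin [ 543.88 -138.7 ]
[ 546.63 -139.57] -25.391264889235124
[[-0.26 -0.64]
 [ 8.53 -0.56]
 [-1.75 -2.52]
 [ 0.62  2.25]
 [ 3.59  0.85]
 [ 2.79 -2.27]
 [-1.03  4.99]
 [ 1.27  2.9 ]
 [ 4.65  2.89]
 [-5.45  0.72]]
[561.89 -46.25 193.76] [582.18 -56.07 193.76]
```

>>> {"name": "apply_moves", "arguments": {"plan": [[0.1,-0.35,0,0,0,0.18],[0.09,-0.31,-0.3,0,0,0],[0,0,-0.7,0,0,0],[0,0,-0.7,0,0,0],[0,0,-0.6,0,0,0],[0,0,-0.4,0,0,0],[0,0,0,0,0,0],[0,0,0,0,0,0]]}}

```text
clock: 8.23
eef_pos: [545.3, -140.2, 85.5]
tcp_rot: [0.845, 0.535, -0.0, -0.0]
ft_force: [0.6, 0.5, 0.0]
finger_gap: 23.3
grip_force: 39.4
```

>>> {"name": "apply_moves", "arguments": {"plan": [[0,0.03,-0.15,0,0,0],[0,0,-0.15,0,0,0],[0,0,-0.1,0,0,0],[0,0,-0.07,0,0,0],[0,0,-0.05,0,0,0],[0,0,0,0,0,0],[0,0,0,0,0,0],[0,0,0,0,0,0]]}}

```text
clock: 8.9
eef_pos: [545.6, -139.4, 70.4]
tcp_rot: [0.845, 0.535, 0.0, 0.0]
ft_force: [-0.5, -0.2, -1.0]
finger_gap: 23.3
grip_force: 39.4
```

>>> {"name": "apply_moves", "arguments": {"plan": [[0,0,-0.03,0,0,0],[0,0,-0.03,0,0,0],[0,0,-0.02,0,0,0],[0,0,0,0,0,0],[0,0,0,0,0,0],[0,0,0,0,0,0],[0,0,0,0,0,0],[0,0,0,0,0,0]]}}

```text
clock: 9.57
eef_pos: [545.6, -139.4, 68.3]
tcp_rot: [0.845, 0.535, 0.0, 0.0]
ft_force: [-2.1, 1.0, 5.4]
finger_gap: 23.5
grip_force: 40.3
```

Contact at the expected height, so I'll release the bar and lift straight up.

>>> {"name": "apply_moves", "arguments": {"plan": [[0,0,0,0,0,0],[0,0,0,0,0,0],[0,0,0,0,0,0],[0,0,0,0,0,0],[0,0,0,0,0,0],[0,0,0,0,0,0],[0,0,0,0,0,0],[0,0,0,0,0,0]], "hand": 0.55}}

```text
clock: 10.23
eef_pos: [545.5, -139.4, 67.8]
tcp_rot: [0.845, 0.535, 0.0, 0.0]
ft_force: [0.5, -0.5, 0.3]
finger_gap: 46.9
grip_force: 0.0
```

>>> {"name": "apply_moves", "arguments": {"plan": [[0,0,0.2,0,0,0],[0,0,0.4,0,0,0],[0,0,0.6,0,0,0],[0,0,0.6,0,0,0],[-0.4,0.2,0.6,0,0,0],[-0.8,0.4,0.6,0,0,0],[-0.8,0.4,0.6,0,0,0],[-0.4,0.2,0.4,0,0,0]]}}

```text
clock: 10.9
eef_pos: [472.3, -101.8, 190.2]
tcp_rot: [0.844, 0.536, 0.0, 0.001]
ft_force: [0.7, 0.3, -0.0]
finger_gap: 47.1
grip_force: 0.0
```

>>> {"name": "apply_moves", "arguments": {"plan": [[-0.4,0.2,0.9,0,0,0],[0,0,0.9,0,0,0],[0,0,0.9,0,0,0],[0,0,0.9,0,0,0],[0,0,0.9,0,0,0],[0,0,0.9,0,0,0],[0,0,0,0,0,0],[0,0,0,0,0,0]]}}

```text
clock: 11.57
eef_pos: [462.0, -97.0, 351.9]
tcp_rot: [0.844, 0.536, 0.001, 0.001]
ft_force: [0.2, -0.1, 0.6]
finger_gap: 47.4
grip_force: 0.0
```

Run:
```python
from h import *
s=robot.state(); R=Rt.from_quat(s['tcp_rot']).as_matrix(); print(s['clock'],s['eef_pos'],np.degrees(np.arctan2(R[1,0],R[0,0])),s['joints'])
w=robot.get_image("wrist"); sc=robot.get_image("scene"); tp=robot.get_image("top")
for n,i in [("w4",w),("s4",sc),("t4",tp)]: cv2.imwrite(f"pics/{n}.png",i[:,:,::-1])
np.savez("w4.npz",p=s['eef_pos'],q=s['tcp_rot'])
C=cv2.resize(sc[255:440,100:280],None,fx=2.2,fy=2.2,interpolation=2); w2=cv2.resize(w,(533,400))
V=np.hstack([C[:400],w2[:C.shape[0]]]) if C.shape[0]<=400 else np.hstack([C[:400],w2])
V=cv2.resize(V,None,fx=799/V.shape[1],fy=799/V.shape[1]); cv2.imwrite("pics/v4.png",V[:,:,::-1])
print(V.shape)
```

```text
11.5667 [461.98 -96.96 351.93] 64.781028803694 [ 0.84 -0.02 -0.71  1.61 -0.01  1.54 -0.31]
(344, 799, 3)
```

View pics/v4.png

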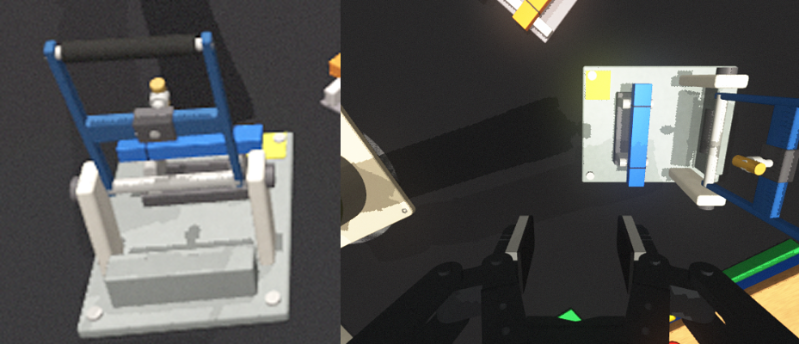

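The bar lies across the supports and looks square. I'll measure the offset against the supports in the full-size picture.

Run:
```python
from h import *
im=cv2.imread("pics/w4.png"); c=im[60:290,330:600]; cv2.imwrite("pics/c4.png",cv2.resize(c,None,fx=2.6,fy=2.6,interpolation=2))
d=np.load("w4.npz"); C=cam("wrist",dict(eef_pos=d['p'],tcp_rot=d['q']))
h=cv2.cvtColor(rect(C,im,95,440,650,-260,-30,2),cv2.COLOR_BGR2HSV)
m=cv2.morphologyEx(cv2.inRange(h,(95,120,60),(125,255,255)),cv2.MORPH_CLOSE,np.ones((9,9)))
for k in cv2.findContours(m,0,2)[0]:
    if cv2.contourArea(k)>3000:
        print(cv2.minAreaRect(np.array([[650-p[0][1]/2,-30-p[0][0]/2] for p in k],np.float32)))
```

```text
((543.2930297851562, -138.80694580078125), (150.73193359375, 27.660932540893555), 65.15760803222656)
```

View pics/c4.png

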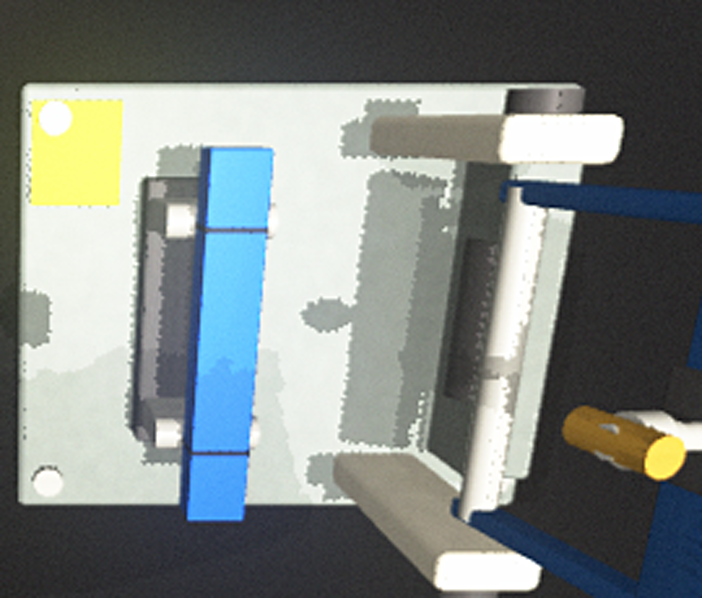

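Run:
```python
from h import *
d=np.load("w4.npz"); C=cam("wrist",dict(eef_pos=d['p'],tcp_rot=d['q']))
B=lambda u,v,z: back(C,(u/2.6+330,v/2.6+60),z)
s1,s2=B(222,219,75),B(207.5,432,75); b1,b2=B(236.5,219,95),B(222,432,95)
print(s1,s2,b1,b2); 
c1,c2,c3=B(22,85,16),B(20,503,16),B(582,85,16)
v=(s1-s2)[:2];v/=np.linalg.norm(v);x=np.array([v[1],-v[0]])
print("yaw sup",np.degrees(np.arctan2(x[1],x[0])),np.linalg.norm(s1-s2),"mid sup",(s1+s2)/2)
w=(c1-c2)[:2];w/=np.linalg.norm(w);xb=np.array([w[1],-w[0]]);print("base yaw",np.degrees(np.arctan2(xb[1],xb[0])),np.linalg.norm(c1-c2),(c1+c2)[:2]/2+80*xb)
mb=np.array([543.3,-138.8]);e=mb-((s1+s2)/2)[:2];print("bar in sup: x",e@x,"y",e@v)
# marks
m1,m2=B(237,230,95),B(221,452,95);e=((m1+m2)/2-(s1+s2)/2)[:2];print("marks x",e@x,"y",e@v,np.linalg.norm(m1-m2))
```

```text
[564.01 -96.27  75.  ] [ 526.12 -177.17   75.  ] [565.76 -95.14  95.  ] [ 530.02 -172.36   95.  ]
yaw sup -25.094791519407476 89.33644488686163 mid sup [ 545.06 -136.72   75.  ]
base yaw -24.963866620855512 196.50010997302735 [ 545.8  -138.07]
bar in sup: x -0.7138850808895648 y -2.6345218252374014
marks x 1.642887680585395 y -2.477451428484294 89.56290545359491
```

Run:
```python
from h import *
d=np.load("w4.npz"); C=cam("wrist",dict(eef_pos=d['p'],tcp_rot=d['q'])); Cs=cam("scene");Ct=cam("top")
o=np.array([545.5,-138,0]);y=np.radians(-25);Rp=Rt.from_euler('z',y).as_matrix()
def lev(C,u,v):
    K,R,t=C; dd=Rp.T@R.T@np.linalg.inv(K)@[u,v,1.]; c=Rp.T@(-R.T@t-o)
    p=c-dd*c[1]/dd[1]; q=p-np.array([95,0,126.5]); lz=np.array([np.sin(.2),0,np.cos(.2)]);lx=np.array([np.cos(.2),0,-np.sin(.2)])
    return p,"along arm",q@lz,"off",-q@lx
for u,v in [(663,457),(600,425),(580,420),(575,440)]: print("wrist",lev(C,u/2.6+330,v/2.6+60))
for u,v in [(157,85),(155,122)]: print("scene",lev(Cs,u/1.892+100,v/1.892+255))
# triangulate grip
def ray(C,uv): K,R,t=C; dd=R.T@np.linalg.inv(K)@[*uv,1.];return -R.T@t,dd/np.linalg.norm(dd)
for ut,us in [((481,149.5),(169.2,280.1)),((482.2,152.7),(166.4,279.8))]:
    (a,p),(b,q)=ray(Ct,ut),ray(Cs,us); st=np.linalg.lstsq(np.c_[p,-q],b-a,rcond=None)[0]; X=(a+p*st[0]+b+q*st[1])/2
    print("grip",X,"gap",np.linalg.norm(a+p*st[0]-b-q*st[1]), "press",Rp.T@(X-o))
print("pred",o+Rp@[134.7,0,322.5])
```

```text
wrist (array([ 80.19,   0.  , 243.99]), 'along arm', np.float64(112.20687936298283), 'off', np.float64(37.85782865599087))
wrist (array([ 80.56,   0.  , 214.51]), 'along arm', np.float64(83.39229280124857), 'off', np.float64(31.63471133759817))
wrist (array([ 77.69,   0.  , 209.29]), 'along arm', np.float64(77.70427682683683), 'off', np.float64(33.417483534850746))
wrist (array([ 65.56,   0.  , 228.86]), 'along arm', np.float64(94.47412379239773), 'off', np.float64(49.186357970849635))
scene (array([ 82.89,   0.  , 238.14]), 'along arm', np.float64(107.00968734220649), 'off', np.float64(34.051984330208))
scene (array([113.69,   0.  , 222.23]), 'along arm', np.float64(97.53641312018118), 'off', np.float64(0.6978446098296444))
grip [ 669.69 -195.97  324.54] gap 2.9167900303282135 press [137.05  -0.06 324.54]
grip [ 663.52 -198.76  321.99] gap 2.629573819032512 press [132.64  -5.19 321.99]
pred [ 667.58 -194.93  322.5 ]
```

>>> {"name": "apply_moves", "arguments": {"plan": [[0.4,-0.2,0.6,0,0,0],[0.9,-0.43,0.6,0,0,0],[0.9,-0.43,0.2,0,0,0],[0.9,-0.43,0,0,0,0],[0.9,-0.43,0,0,0,0],[0.9,-0.43,0,0,0,0],[0.9,-0.43,0,0,0,0],[0.6,-0.3,0,0,0,0]], "hand": 0.8}}

```text
clock: 12.38
eef_pos: [654.9, -190.9, 389.1]
tcp_rot: [0.845, 0.535, -0.001, -0.001]
ft_force: [-0.8, 0.4, -0.2]
finger_gap: 68.2
grip_force: 0.0
```

>>> {"name": "apply_moves", "arguments": {"plan": [[0.3,-0.15,0,0,0,0],[0,0,0,0,0,0],[0,0,0,0,0,0],[0,0,0,0,0,0],[0,0,0,0,0,0],[0,0,0,0,0,0],[0,0,0,0,0,0],[0,0,0,0,0,0]]}}

```text
clock: 13.05
eef_pos: [662.2, -194.3, 392.3]
tcp_rot: [0.845, 0.535, 0.0, 0.0]
ft_force: [0.7, 0.9, 0.4]
finger_gap: 68.0
grip_force: 0.0
```

>>> {"name": "apply_moves", "arguments": {"plan": [[0.2,-0.04,-0.2,0,0,0],[0,0,-0.5,0,0,0],[0,0,-0.5,0,0,0],[0,0,-0.5,0,0,0],[0,0,-0.5,0,0,0],[0,0,-0.4,0,0,0],[0,0,-0.3,0,0,0],[0,0,0,0,0,0]]}}

```text
clock: 13.72
eef_pos: [668.0, -195.7, 302.4]
tcp_rot: [0.845, 0.535, -0.001, -0.001]
ft_force: [0.2, 0.2, -0.6]
finger_gap: 68.4
grip_force: 0.0
```

Run:
```python
from h import *
s=robot.state();print(s['eef_pos'],s['joints'])
im=robot.get_image("wrist"); cv2.imwrite("pics/w5.png",im[:,:,::-1])
```

```text
[ 667.97 -195.68  302.45] [ 0.62  0.56 -0.68  1.09  0.34  1.6  -0.41]
```

View pics/w5.png

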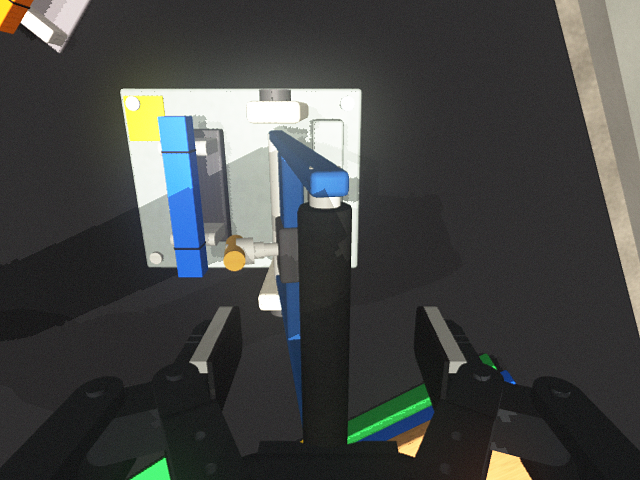

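The handgrip sits centred between the open fingers, so I'll close on it.

>>> {"name": "apply_moves", "arguments": {"plan": [[0,0,0,0,0,0],[0,0,0,0,0,0],[0,0,0,0,0,0],[0,0,0,0,0,0],[0,0,0,0,0,0],[0,0,0,0,0,0],[0,0,0,0,0,0],[0,0,0,0,0,0]], "hand": 0, "grip_force": 70}}

```text
clock: 14.43
eef_pos: [667.8, -195.0, 305.7]
tcp_rot: [0.844, 0.536, -0.0, -0.0]
ft_force: [-5.9, 1.7, 3.8]
finger_gap: 15.6
grip_force: 68.1
```

```bash
cat > lv.py <<'E'
from h import *
import sys
y=np.radians(-25);Rp=Rt.from_euler('z',y).as_matrix(); T0=np.array([667.8,-195.0,305.0])
g=lambda th:np.array([95+200*np.sin(.2-th),0,126.5+200*np.cos(.2-th)])
tcp=lambda th:T0+Rp@(g(th)-g(0))
def now():
    s=robot.state();q=g(0)+Rp.T@(s['eef_pos']-T0)-[95,0,126.5]; th=.2-np.arctan2(q[0],q[2])
    print("clock",s['clock'],"theta",th,"radius",np.hypot(q[0],q[2]),"y",q[1],"gripz",q[2]+126.5,"F press",Rp.T@s['ft_force'],"gap",s['finger_gap']); return th
def plan(th0,th1,n):
    P=[tcp(t) for t in np.linspace(th0,th1,n+1)]
    print([[round(v,2) for v in (P[i+1]-P[i])/30] for i in range(n)])
E
python3 - <<'E'
from lv import *
now(); 
for i in range(3): plan(i*.52,(i+1)*.52,8)
E
```

```text
clock 14.4333 theta 0.0003942262843021904 radius 200.66639564956125 y 0.000566315954217426 gripz 323.1821287161734 F press [-6.04 -0.97  3.77] gap 15.58871989211827
[[np.float64(-0.39), np.float64(0.18), np.float64(0.07)], [np.float64(-0.39), np.float64(0.18), np.float64(0.04)], [np.float64(-0.39), np.float64(0.18), np.float64(0.02)], [np.float64(-0.39), np.float64(0.18), np.float64(-0.01)], [np.float64(-0.39), np.float64(0.18), np.float64(-0.04)], [np.float64(-0.39), np.float64(0.18), np.float64(-0.07)], [np.float64(-0.38), np.float64(0.18), np.float64(-0.1)], [np.float64(-0.38), np.float64(0.18), np.float64(-0.12)]]
[[np.float64(-0.37), np.float64(0.17), np.float64(-0.15)], [np.float64(-0.36), np.float64(0.17), np.float64(-0.18)], [np.float64(-0.35), np.float64(0.16), np.float64(-0.2)], [np.float64(-0.34), np.float64(0.16), np.float64(-0.23)], [np.float64(-0.32), np.float64(0.15), np.float64(-0.25)], [np.float64(-0.31), np.float64(0.14), np.float64(-0.27)], [np.float64(-0.29), np.float64(0.13), np.float64(-0.29)], [np.float64(-0.27), np.float64(0.13), np.float64(-0.31)]]
[[np.float64(-0.25), np.float64(0.12), np.float64(-0.33)], [np.float64(-0.23), np.float64(0.11), np.float64(-0.35)], [np.float64(-0.21), np.float64(0.1), np.float64(-0.37)], [np.float64(-0.19), np.float64(0.09), np.float64(-0.38)], [np.float64(-0.17), np.float64(0.08), np.float64(-0.39)], [np.float64(-0.14), np.float64(0.07), np.float64(-0.4)], [np.float64(-0.12), np.float64(0.06), np.float64(-0.41)], [np.float64(-0.09), np.float64(0.04), np.float64(-0.42)]]
```

>>> {"name": "apply_moves", "arguments": {"plan": [[-0.2,0.09,0.03,0,0,0],[-0.39,0.18,0.04,0,0,0],[-0.39,0.18,0.02,0,0,0],[-0.39,0.18,-0.01,0,0,0],[-0.39,0.18,-0.04,0,0,0],[-0.39,0.18,-0.07,0,0,0],[-0.38,0.18,-0.1,0,0,0],[-0.38,0.18,-0.12,0,0,0]]}}

```text
clock: 15.1
eef_pos: [582.8, -154.8, 302.1]
tcp_rot: [0.845, 0.535, 0.003, 0.003]
ft_force: [-1.0, -0.6, 24.5]
finger_gap: 15.8
grip_force: 70.3
```

```bash
python3 -c "
from lv import *
t=now();plan(t,t+.52,8);plan(t+.52,1.56,8)" | sed 's/np.float64//g'
```

```text
clock 15.1 theta 0.4742014176904406 radius 200.58514223933054 y 0.48461231060627513 gripz 319.59163100530344 F press [-0.67 -0.95 24.52] gap 15.847050916038514
[[(-0.37), (0.17), (-0.13)], [(-0.37), (0.17), (-0.16)], [(-0.36), (0.17), (-0.18)], [(-0.34), (0.16), (-0.21)], [(-0.33), (0.15), (-0.23)], [(-0.32), (0.15), (-0.26)], [(-0.3), (0.14), (-0.28)], [(-0.28), (0.13), (-0.3)]]
[[(-0.29), (0.13), (-0.35)], [(-0.27), (0.12), (-0.37)], [(-0.24), (0.11), (-0.39)], [(-0.22), (0.1), (-0.41)], [(-0.19), (0.09), (-0.42)], [(-0.16), (0.08), (-0.44)], [(-0.13), (0.06), (-0.45)], [(-0.1), (0.05), (-0.46)]]
```

>>> {"name": "apply_moves", "arguments": {"plan": [[-0.36,0.17,-0.03,0,0,0],[-0.37,0.17,-0.13,0,0,0],[-0.36,0.17,-0.18,0,0,0],[-0.34,0.16,-0.21,0,0,0],[-0.33,0.15,-0.23,0,0,0],[-0.32,0.15,-0.26,0,0,0],[-0.3,0.14,-0.28,0,0,0],[-0.28,0.13,-0.3,0,0,0]]}}

```text
clock: 15.77
eef_pos: [502.7, -117.1, 250.3]
tcp_rot: [0.844, 0.536, 0.002, 0.002]
ft_force: [5.7, 1.7, 6.3]
finger_gap: 15.7
grip_force: 70.0
```

```bash
python3 -c "
from lv import *
t=now();plan(t,1.54,8)" | sed 's/np.float64//g'
```

```text
clock 15.7667 theta 0.9908283462015113 radius 200.96295403195387 y 0.845771512213024 gripz 267.8285349942622 F press [4.41 3.96 6.26] gap 15.673948286425016
[[(-0.28), (0.13), (-0.34)], [(-0.26), (0.12), (-0.36)], [(-0.24), (0.11), (-0.38)], [(-0.21), (0.1), (-0.39)], [(-0.19), (0.09), (-0.41)], [(-0.16), (0.08), (-0.42)], [(-0.14), (0.06), (-0.43)], [(-0.11), (0.05), (-0.44)]]
```

>>> {"name": "apply_moves", "arguments": {"plan": [[-0.28,0.13,-0.34,0,0,0],[-0.26,0.12,-0.36,0,0,0],[-0.24,0.11,-0.38,0,0,0],[-0.21,0.1,-0.39,0,0,0],[-0.19,0.09,-0.4,0,0,0],[-0.16,0.08,-0.4,0,0,0],[-0.14,0.06,-0.3,0,0,0],[-0.05,0.02,-0.1,0,0,0]]}}

```text
clock: 16.43
eef_pos: [458.7, -96.4, 170.0]
tcp_rot: [0.844, 0.536, 0.003, 0.003]
ft_force: [14.6, -1.4, 3.4]
finger_gap: 16.0
grip_force: 69.9
```

```bash
python3 -c "
from lv import *
t=now();plan(t,1.6,8)
im=robot.get_image('wrist'); sc=robot.get_image('scene'); 
w=cv2.resize(im,None,fx=.6,fy=.6); c=cv2.resize(sc[250:440,90:290],None,fx=288/190,fy=288/190,interpolation=2)
V=np.hstack([w,c]); cv2.imwrite('pics/v6.png',V[:,:,::-1]); print(V.shape)" | sed 's/np.float64//g'
```

```text
clock 16.4333 theta 1.4623538413476345 radius 200.92070088845742 y 1.048935707720162 gripz 187.49450049346825 F press [13.86  4.92  3.36] gap 15.99826266146017
[[(-0.03), (0.01), (-0.11)], [(-0.03), (0.01), (-0.11)], [(-0.03), (0.01), (-0.11)], [(-0.03), (0.01), (-0.11)], [(-0.02), (0.01), (-0.11)], [(-0.02), (0.01), (-0.11)], [(-0.02), (0.01), (-0.11)], [(-0.02), (0.01), (-0.11)]]
(288, 687, 3)
```

View pics/v6.png

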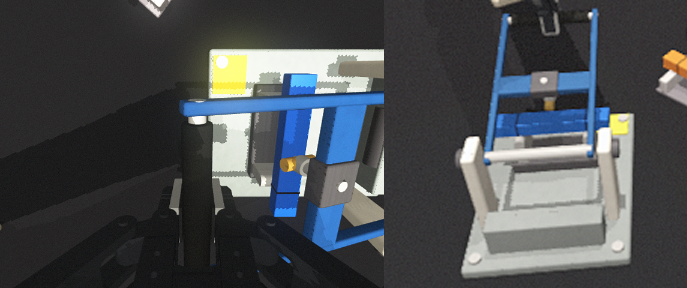

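>>> {"name": "apply_moves", "arguments": {"plan": [[0,0,-0.08,0,0,0],[0,0,-0.08,0,0,0],[0,0,-0.08,0,0,0],[0,0,-0.08,0,0,0],[0,0,-0.08,0,0,0],[0,0,-0.08,0,0,0],[0,0,-0.06,0,0,0],[0,0,-0.04,0,0,0]]}}

```text
clock: 17.2
eef_pos: [454.5, -94.4, 151.6]
tcp_rot: [0.844, 0.536, -0.001, -0.001]
ft_force: [-11.0, 9.7, 10.5]
finger_gap: 16.1
grip_force: 71.0
```

```bash
cat >> lv.py <<'E'
def tan():
    th=now(); F=Rp.T@robot.state()['ft_force']; print("TANGENTIAL",F@[np.cos(.2-th),0,-np.sin(.2-th)], "radial out",F@[np.sin(.2-th),0,np.cos(.2-th)])
E
python3 -c "
from lv import *
tan()"
```

```text
clock 17.2 theta 1.5569634268421428 radius 200.67079371427522 y 1.078348811047407 gripz 169.08375797021876 F press [-14.09   4.15  10.55] gap 16.085512880835964
TANGENTIAL 7.3162373260929385 radial out 16.002136380027395
```

>>> {"name": "apply_moves", "arguments": {"plan": [[-0.04,0.02,-0.03,0,0,0],[-0.04,0.02,-0.03,0,0,0],[-0.03,0.01,-0.03,0,0,0],[-0.01,0,-0.03,0,0,0],[0,0,-0.03,0,0,0],[0,0,-0.03,0,0,0],[0,0,-0.03,0,0,0],[0,0,-0.02,0,0,0]]}}

```text
clock: 17.87
eef_pos: [453.4, -93.8, 145.8]
tcp_rot: [0.844, 0.536, 0.002, 0.001]
ft_force: [1.6, 4.7, 8.0]
finger_gap: 16.0
grip_force: 70.8
```

```bash
python3 -c "
from lv import *
tan()"
```

```text
clock 17.8667 theta 1.5862988474805968 radius 200.70668304925667 y 1.076728945223057 gripz 163.32015572257762 F press [-0.56  4.95  8.04] gap 15.967755830058318
TANGENTIAL 7.796574952812485 radial out 2.0240893112364566
```

>>> {"name": "apply_moves", "arguments": {"plan": [[-0.01,0.01,-0.02,0,0,0],[0,0,-0.02,0,0,0],[-0.01,0,-0.02,0,0,0],[0,0,-0.02,0,0,0],[0,0,-0.02,0,0,0],[0,0,-0.02,0,0,0],[0,0,-0.01,0,0,0],[0,0,0,0,0,0]]}}

```text
clock: 18.53
eef_pos: [452.8, -93.6, 141.9]
tcp_rot: [0.844, 0.536, 0.001, 0.001]
ft_force: [1.3, 4.0, 8.0]
finger_gap: 16.1
grip_force: 70.7
```

>>> {"name": "apply_moves", "arguments": {"plan": [[-0.01,0.01,-0.02,0,0,0],[0,0,-0.02,0,0,0],[-0.01,0,-0.02,0,0,0],[0,0,-0.02,0,0,0],[0,0,-0.02,0,0,0],[0,0,-0.02,0,0,0],[0,0,-0.01,0,0,0],[0,0,0,0,0,0]]}}

```text
clock: 19.2
eef_pos: [452.3, -93.3, 138.0]
tcp_rot: [0.844, 0.536, 0.002, 0.001]
ft_force: [0.4, 4.7, 7.9]
finger_gap: 15.8
grip_force: 70.7
```

>>> {"name": "apply_moves", "arguments": {"plan": [[-0.01,0.01,-0.02,0,0,0],[0,0,-0.02,0,0,0],[-0.01,0,-0.02,0,0,0],[0,0,-0.02,0,0,0],[0,0,-0.02,0,0,0],[0,0,-0.02,0,0,0],[0,0,-0.01,0,0,0],[0,0,0,0,0,0]]}}

```text
clock: 19.87
eef_pos: [451.8, -93.1, 134.2]
tcp_rot: [0.844, 0.536, 0.002, 0.001]
ft_force: [2.6, 4.5, 6.9]
finger_gap: 15.8
grip_force: 70.7
```

>>> {"name": "apply_moves", "arguments": {"plan": [[-0.01,0.01,-0.02,0,0,0],[0,0,-0.02,0,0,0],[0,0,-0.02,0,0,0],[0,0,-0.02,0,0,0],[0,0,-0.02,0,0,0],[0,0,-0.02,0,0,0],[0,0,-0.01,0,0,0],[0,0,0,0,0,0]]}}

```text
clock: 20.53
eef_pos: [451.4, -92.9, 130.2]
tcp_rot: [0.844, 0.536, 0.002, 0.001]
ft_force: [0.4, 3.7, 8.1]
finger_gap: 15.9
grip_force: 70.7
```

>>> {"name": "apply_moves", "arguments": {"plan": [[-0.01,0.01,-0.02,0,0,0],[0,0,-0.02,0,0,0],[0,0,-0.02,0,0,0],[0,0,-0.02,0,0,0],[0,0,-0.02,0,0,0],[0,0,-0.02,0,0,0],[0,0,-0.01,0,0,0],[0,0,0,0,0,0]]}}

```text
clock: 21.2
eef_pos: [451.2, -92.7, 126.8]
tcp_rot: [0.844, 0.536, 0.001, 0.001]
ft_force: [-1.5, 4.8, 13.5]
finger_gap: 15.9
grip_force: 71.1
```

>>> {"name": "apply_moves", "arguments": {"plan": [[0,0,-0.02,0,0,0],[0,0,-0.02,0,0,0],[0,0,-0.02,0,0,0],[0,0,-0.01,0,0,0],[0,0,0,0,0,0],[0,0,0,0,0,0],[0,0,0,0,0,0],[0,0,0,0,0,0]]}}

```text
clock: 21.87
eef_pos: [451.0, -92.7, 124.9]
tcp_rot: [0.844, 0.536, 0.001, 0.001]
ft_force: [-4.9, 4.5, 18.9]
finger_gap: 15.7
grip_force: 71.7
```

```bash
python3 -c "
from lv import *
tan()"
```

```text
clock 21.8667 theta 1.6911527262435748 radius 200.61292403185854 y 1.093368855155562 gripz 142.46064975073702 F press [-6.35  2.   18.91] gap 15.747836591302859
TANGENTIAL 18.345684205537925 radial out 7.829935232584883
```

>>> {"name": "apply_moves", "arguments": {"plan": [[0,0,-0.02,0,0,0],[0,0,-0.01,0,0,0],[0,0,-0.01,0,0,0],[0,0,0,0,0,0],[0,0,0,0,0,0],[0,0,0,0,0,0],[0,0,0,0,0,0],[0,0,0,0,0,0]]}}

```text
clock: 22.53
eef_pos: [451.0, -92.7, 124.0]
tcp_rot: [0.844, 0.536, 0.001, 0.001]
ft_force: [-6.6, 4.7, 23.5]
finger_gap: 15.9
grip_force: 72.1
```

>>> {"name": "apply_moves", "arguments": {"plan": [[0,0,0,0,0,0],[0,0,0,0,0,0],[0,0,0,0,0,0],[0,0,0,0,0,0],[0,0,0,0,0,0],[0,0,0,0,0,0],[0,0,0,0,0,0],[0,0,0,0,0,0]]}}

```text
clock: 23.2
eef_pos: [451.0, -92.7, 124.0]
tcp_rot: [0.844, 0.536, 0.001, 0.001]
ft_force: [-6.8, 4.5, 23.1]
finger_gap: 15.7
grip_force: 72.1
```

```bash
python3 -c "
from lv import *
tan()
for i in range(4): plan(1.69-i*.43,1.69-(i+1)*.43 if i<3 else 0,8)"| sed 's/np.float64//g'
```

```text
clock 23.2 theta 1.696034907964918 radius 200.58031537429937 y 1.1278715564773607 gripz 141.48170373028077 F press [-8.07  1.2  23.05] gap 15.735189534792557
TANGENTIAL 22.384379786573216 radial out 9.773380933048193
[[(0.03), (-0.02), (0.36)], [(0.05), (-0.02), (0.35)], [(0.07), (-0.03), (0.35)], [(0.09), (-0.04), (0.35)], [(0.1), (-0.05), (0.34)], [(0.12), (-0.06), (0.33)], [(0.14), (-0.06), (0.33)], [(0.15), (-0.07), (0.32)]]
[[(0.17), (-0.08), (0.31)], [(0.18), (-0.08), (0.3)], [(0.2), (-0.09), (0.29)], [(0.21), (-0.1), (0.27)], [(0.22), (-0.1), (0.26)], [(0.23), (-0.11), (0.25)], [(0.25), (-0.11), (0.23)], [(0.26), (-0.12), (0.22)]]
[[(0.27), (-0.12), (0.2)], [(0.28), (-0.13), (0.19)], [(0.29), (-0.13), (0.17)], [(0.29), (-0.14), (0.15)], [(0.3), (-0.14), (0.14)], [(0.31), (-0.14), (0.12)], [(0.31), (-0.15), (0.1)], [(0.32), (-0.15), (0.08)]]
[[(0.3), (-0.14), (0.06)], [(0.3), (-0.14), (0.04)], [(0.3), (-0.14), (0.02)], [(0.3), (-0.14), (0.01)], [(0.3), (-0.14), (-0.01)], [(0.3), (-0.14), (-0.02)], [(0.3), (-0.14), (-0.04)], [(0.3), (-0.14), (-0.06)]]
```

>>> {"name": "apply_moves", "arguments": {"plan": [[0,0,0.05,0,0,0],[0,0,0.1,0,0,0],[0,0,0.15,0,0,0],[0,0,0.2,0,0,0],[0.05,-0.02,0.3,0,0,0],[0.05,-0.02,0.3,0,0,0],[0.07,-0.03,0.3,0,0,0],[0.07,-0.04,0.3,0,0,0]]}}

```text
clock: 23.87
eef_pos: [460.3, -97.1, 175.3]
tcp_rot: [0.844, 0.536, 0.003, 0.003]
ft_force: [15.7, -2.0, 1.9]
finger_gap: 15.7
grip_force: 70.0
```

```bash
python3 -c "
from lv import *
tan();t=now();plan(t,t-.43,8)"| sed 's/np.float64//g'
```

```text
clock 23.8667 theta 1.4346546381193057 radius 200.9456792982118 y 1.057797844816406 gripz 192.78136523328467 F press [15.03  4.85  1.92] gap 15.70262417443377
TANGENTIAL 6.764566955658281 radial out -13.553255149559929
clock 23.8667 theta 1.4346546381193057 radius 200.9456792982118 y 1.057797844816406 gripz 192.78136523328467 F press [15.03  4.85  1.92] gap 15.70262417443377
[[(0.12), (-0.05), (0.33)], [(0.13), (-0.06), (0.33)], [(0.15), (-0.07), (0.32)], [(0.16), (-0.08), (0.31)], [(0.18), (-0.08), (0.3)], [(0.19), (-0.09), (0.29)], [(0.21), (-0.1), (0.28)], [(0.22), (-0.1), (0.26)]]
```

>>> {"name": "apply_moves", "arguments": {"plan": [[0.15,-0.07,0.33,0,0,0],[0.16,-0.07,0.33,0,0,0],[0.17,-0.08,0.32,0,0,0],[0.17,-0.08,0.31,0,0,0],[0.18,-0.08,0.3,0,0,0],[0.19,-0.09,0.29,0,0,0],[0.21,-0.1,0.28,0,0,0],[0.22,-0.1,0.26,0,0,0]]}}

```text
clock: 24.53
eef_pos: [500.2, -115.9, 247.3]
tcp_rot: [0.844, 0.536, -0.0, 0.0]
ft_force: [-8.2, 4.4, 14.4]
finger_gap: 15.6
grip_force: 71.4
```

```bash
python3 -c "
from lv import *
tan();t=now();plan(t,t-.43,8)"| sed 's/np.float64//g'
```

```text
clock 24.5333 theta 1.0110839407829426 radius 200.8001068223788 y 0.8377467388678351 gripz 264.7936326535264 F press [-9.28  0.53 14.36] gap 15.565603064223536
TANGENTIAL 4.0234724436965 radial out 16.617754156857423
clock 24.5333 theta 1.0110839407829426 radius 200.8001068223788 y 0.8377467388678351 gripz 264.7936326535264 F press [-9.28  0.53 14.36] gap 15.565603064223536
[[(0.23), (-0.11), (0.25)], [(0.24), (-0.11), (0.24)], [(0.25), (-0.12), (0.22)], [(0.26), (-0.12), (0.21)], [(0.27), (-0.13), (0.19)], [(0.28), (-0.13), (0.18)], [(0.29), (-0.14), (0.16)], [(0.3), (-0.14), (0.14)]]
```

>>> {"name": "apply_moves", "arguments": {"plan": [[0.21,-0.1,0.28,0,0,0],[0.22,-0.1,0.26,0,0,0],[0.25,-0.12,0.23,0,0,0],[0.26,-0.12,0.21,0,0,0],[0.27,-0.13,0.19,0,0,0],[0.28,-0.13,0.18,0,0,0],[0.29,-0.14,0.16,0,0,0],[0.3,-0.14,0.14,0,0,0]]}}

```text
clock: 25.2
eef_pos: [563.9, -146.0, 295.5]
tcp_rot: [0.844, 0.536, 0.001, 0.001]
ft_force: [4.6, -0.3, -1.5]
finger_gap: 15.5
grip_force: 69.5
```

```bash
python3 -c "
from lv import *
tan();t=now();plan(t,.08,12)"| sed 's/np.float64//g'
```

```text
clock 25.2 theta 0.5833317614961062 radius 201.0554462849132 y 0.5128005975141855 gripz 312.9635788509361 F press [ 4.28  1.7  -1.53] gap 15.471926702860587
TANGENTIAL 3.3975708404252316 radial out -3.016843045852246
clock 25.2 theta 0.5833317614961062 radius 201.0554462849132 y 0.5128005975141855 gripz 312.9635788509361 F press [ 4.28  1.7  -1.53] gap 15.471926702860587
[[(0.24), (-0.11), (0.1)], [(0.24), (-0.11), (0.09)], [(0.24), (-0.11), (0.08)], [(0.25), (-0.11), (0.07)], [(0.25), (-0.12), (0.05)], [(0.25), (-0.12), (0.04)], [(0.25), (-0.12), (0.03)], [(0.25), (-0.12), (0.02)], [(0.25), (-0.12), (0.01)], [(0.25), (-0.12), (-0.0)], [(0.25), (-0.12), (-0.02)], [(0.25), (-0.12), (-0.03)]]
```

>>> {"name": "apply_moves", "arguments": {"plan": [[0.24,-0.11,0.1,0,0,0],[0.24,-0.11,0.09,0,0,0],[0.24,-0.11,0.08,0,0,0],[0.25,-0.11,0.07,0,0,0],[0.25,-0.12,0.05,0,0,0],[0.25,-0.12,0.04,0,0,0],[0.25,-0.12,0.03,0,0,0],[0.25,-0.12,0.02,0,0,0]]}}

```text
clock: 25.87
eef_pos: [622.6, -173.7, 309.6]
tcp_rot: [0.844, 0.536, 0.001, 0.0]
ft_force: [3.2, 0.4, 0.3]
finger_gap: 15.5
grip_force: 69.6
```

```bash
python3 -c "
from lv import *
tan();t=now();plan(t,0,8)"| sed 's/np.float64//g'
```

```text
clock 25.8667 theta 0.25084926946389724 radius 200.89887842609883 y 0.2100989653356912 gripz 327.13920747261534 F press [2.72 1.76 0.32] gap 15.499561877513738
TANGENTIAL 2.735232315888934 radial out 0.1785791850466243
clock 25.8667 theta 0.25084926946389724 radius 200.89887842609883 y 0.2100989653356912 gripz 327.13920747261534 F press [2.72 1.76 0.32] gap 15.499561877513738
[[(0.19), (-0.09), (0.01)], [(0.19), (-0.09), (0.0)], [(0.19), (-0.09), (-0.01)], [(0.19), (-0.09), (-0.01)], [(0.19), (-0.09), (-0.02)], [(0.19), (-0.09), (-0.03)], [(0.19), (-0.09), (-0.03)], [(0.19), (-0.09), (-0.04)]]
```

>>> {"name": "apply_moves", "arguments": {"plan": [[0.22,-0.1,0.01,0,0,0],[0.22,-0.1,0,0,0,0],[0.22,-0.1,-0.01,0,0,0],[0.22,-0.1,-0.01,0,0,0],[0.2,-0.09,-0.02,0,0,0],[0.18,-0.09,-0.03,0,0,0],[0.12,-0.06,-0.03,0,0,0],[0.07,-0.03,-0.02,0,0,0]]}}

```text
clock: 26.53
eef_pos: [666.0, -194.2, 306.0]
tcp_rot: [0.845, 0.535, 0.001, 0.0]
ft_force: [3.9, 0.4, 5.2]
finger_gap: 15.6
grip_force: 70.2
```

```bash
python3 -c "
from lv import *
tan()"
```

```text
clock 26.5333 theta 0.0106042105607205 radius 200.63439059718718 y -0.027404627059819726 gripz 323.54667980985477 F press [3.4  1.99 5.17] gap 15.603844865449577
TANGENTIAL 2.3644563437129062 radial out 5.716283112988483
```

>>> {"name": "apply_moves", "arguments": {"plan": [[0.03,-0.015,0,0,0,0],[0.03,-0.015,0,0,0,0],[0.03,-0.015,0,0,0,0],[0.02,-0.01,0,0,0,0],[0,0,0,0,0,0],[0,0,0,0,0,0],[0,0,0,0,0,0],[0,0,0,0,0,0]]}}

```text
clock: 27.2
eef_pos: [667.7, -195.0, 305.7]
tcp_rot: [0.844, 0.536, -0.001, -0.001]
ft_force: [-3.8, 3.8, 3.4]
finger_gap: 16.0
grip_force: 70.3
```

```bash
python3 -c "
from lv import *
tan()"
```

```text
clock 27.2 theta 0.0009546874451817344 radius 200.6692750844186 y -0.06541669302508965 gripz 323.2072204417976 F press [-5.03  1.85  3.44] gap 16.02954981146174
TANGENTIAL -5.615859586735482 radial out 2.377066116674569
```

The lever is against its stop, since the tangential force has reversed. I'll open the hand and lift straight up.

>>> {"name": "apply_moves", "arguments": {"plan": [[0,0,0,0,0,0],[0,0,0,0,0,0],[0,0,0,0,0,0],[0,0,0,0,0,0],[0,0,0,0,0,0],[0,0,0,0,0,0],[0,0,0,0,0,0],[0,0,0,0,0,0]], "hand": 0.8}}

```text
clock: 27.87
eef_pos: [668.5, -195.7, 305.7]
tcp_rot: [0.845, 0.535, 0.0, 0.0]
ft_force: [0.4, -0.8, -0.1]
finger_gap: 68.4
grip_force: 0.0
```

>>> {"name": "apply_moves", "arguments": {"plan": [[0,0,0.2,0,0,0],[0,0,0.4,0,0,0],[0,0,0.5,0,0,0],[0,0,0.5,0,0,0],[0,0,0.5,0,0,0],[0,0,0.4,0,0,0],[0,0,0.2,0,0,0],[0,0,0,0,0,0]]}}

```text
clock: 28.53
eef_pos: [668.9, -195.4, 389.1]
tcp_rot: [0.845, 0.535, 0.001, 0.001]
ft_force: [-0.6, -0.2, 0.0]
finger_gap: 67.9
grip_force: 0.0
```

Run:
```python
from lv import *
s=robot.state(); print(s['eef_pos'],s['ft_force'],s['joint_velocities'])
im=robot.get_image("wrist"); sc=robot.get_image("scene")
s0=cv2.imread("pics/s4.png")[:,:,::-1]
d=cv2.absdiff(sc,s0)[250:440,90:380]; print("changed px near press/weight vs before pull:",(d.max(2)>60).sum())
cv2.imwrite("pics/w7.png",im[:,:,::-1]); C=cam("wrist",s)
h=cv2.cvtColor(rect(C,im[:,:,::-1].copy(),95,440,650,-260,-30,2),cv2.COLOR_BGR2HSV)
m=cv2.morphologyEx(cv2.inRange(h,(95,120,60),(125,255,255)),cv2.MORPH_CLOSE,np.ones((9,9)))
for k in cv2.findContours(m,0,2)[0]:
    if cv2.contourArea(k)>3000:
        r=cv2.minAreaRect(np.array([[650-p[0][1]/2,-30-p[0][0]/2] for p in k],np.float32)); print(r, Rp.T@(np.r_[r[0],0]-[545.5,-138,0]))
```

```text
[ 668.9  -195.44  389.08] [-0.56 -0.17  0.01] [ 0.01  0.01  0.    0.05 -0.   -0.03 -0.  ]
changed px near press/weight vs before pull: 605
((547.2014770507812, -140.83837890625), (150.01333618164062, 28.652687072753906), 64.24952697753906) [ 2.74 -1.85  0.  ]
```

```bash
python3 -c "
from station import robot
print(robot.close_job())"
```

```text
the job is handed in; nothing more can be done
None
```

The job is handed in, but the hand-in gave no verdict: the blue bar lies about 3 mm off centre at most and square, the nose pressed it with an estimated 31 N for over half a second, the lever was eased back to its stop and let go, and I didn't re-measure the other bars or the weight.

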